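# Push the missing label holder behind the plant stand's lip and hold it home

### The job

The round pot on the low slatted plant stand is the only one without a label holder: take the label holder (the wide black plate with a card on its face and a thin tongue below) out of the sloped bin and push its tongue straight down behind the steel lip along the front edge of the stand, centred in front of the round pot, until its step sits fully down on the lip. Finish while still gripping it and pressing it firmly down, because I shall drive its fixing screw through the lip while you hold it. Leave the pots, the other things in the bin and the tools where they are.

Things in the scene. Friction and masses are not known exactly. Their poses are not given: they have to be found in the camera images.
- holder_center (a point): Centre of the label holder's panel (loose, black plastic, about 45 g), half-way up it: 60 wide (y) x 55 high (z) x 12 mm thick (x), card on the -x face. Below it a thin tongue, flush with its back (+x): the tongue's mid-plane is 4 mm to +x of this point, and the panel's underside in front of it is a step 8 mm deep. Step 27.5 mm, tongue tip 49.5 mm below this point. Grip it across the 12 mm.
- holder_foot (a point): Middle of the rounded tip of the label holder's tongue, 54 wide (y) x 4 thick (x) x 22 mm long (z up the holder). In the bin the holder stands on this tip, card towards the bin's front, leaning back 0.26 rad (15 degrees) flat against the trough's back wall, which reaches 32 mm up from the tip; the 45 mm above are free in front and behind.
- bin: Sloped plywood bin (fixed): three compartments side by side along y, each 75 mm wide, 80 mm pitch; 265 mm wide over all, nothing of it higher than 68 mm; back wall 32, front wall 17, dividers 25 mm over the trough's floor, which leans back 0.26 rad. Origin: centre of its underside, on the bench, z up, front facing -x. The label holder stands in any one compartment, stake and scraper in the others.
- stand: Low slatted timber plant stand (fixed), 330 mm long (y), front facing -x, deck top 84 mm up. Along its front edge a steel rail forms a slot open at the top. Origin: mid-length, in the slot's middle plane, at bench height. Slot 8 mm wide: in front (-x) the steel lip, 3 mm thick, with a 4 mm round hem on top reaching to x = -3.5 mm; behind (x = +4 mm) the deck's timber edge. All is rigid.
- slot_mid (a point): Mid-length of the stand, middle of the slot, at the height of the lip's top, 72 mm above the bench; axes as stand. The timber edge behind the slot rises 12 mm higher. The slot is 26 mm deep, deeper than the tongue is long: the holder is home when its step rests on the lip, the tongue's tip then 50 mm above the bench.
- pot_round: Round clay pot, 88 mm in diameter, 47 mm high (57 with its moss), loose on the deck, its centre about 100 mm behind the slot, in any one of three bays 105 mm apart. Origin: centre of its underside; axes parallel to the stand's. The only pot without a seated label holder in front of it.
- pot_rect: Rectangular clay pot, 94 (along the edge) x 72 x 44 mm, loose on the deck. In front of it a label holder of the same kind is already screwed into the rail (60 mm wide, top 127 mm above the bench). Origin: centre of its underside.
- pot_square: Square clay pot, 60 x 60 x 54 mm, loose on the deck. In front of it a label holder is already screwed into the rail, like the one before the rectangular pot. Origin: centre of its underside.
- stake_center (a point): Centre of a narrow wooden plant marker, 24 wide x 6 thick x 94 mm tall, leaning in a compartment of the bin. Leave it.
- scraper_center (a point): Centre of a black half-round pot scraper, 56 wide x 6 thick x 58 mm tall, no step and no card, leaning in a compartment of the bin. Leave it.
- spool: Spool of copper wire lying flat, 60 mm in diameter, 24 mm high. Origin: centre of its underside.
- cutter: Dark steel branch cutter lying flat, 165 mm long, 17 mm high. Origin: at bench height, 10 mm from its pivot.
- rake: Small three-tined hand rake lying flat, 220 mm long, 18 mm high. Origin: at bench height, in the handle.
- canister: Round metal canister with black lid, 68 mm in diameter, 74 mm high. Origin: centre of its underside.
Mind the look-alikes: they are no part of the job. What is shaped like the pot_round but orange, pink or red is not meant.

How it is judged:
By the outcome, as a careful person would: the job done as asked, in the order asked, and still so for the second after the job is handed in, while the arm keeps its last pose, push and grip.
It also fails if it takes over 51 s, if anything falls off the work surface, if the arm or the gripper's body presses on something with over 40 N, if the wrist force passes 120 N, or if a joint passes its speed limit or range.

### The arm

A 7-joint arm with a two-finger parallel gripper is mounted at the origin on the work surface. World frame = base frame: x ahead of the robot, y to its left, z up, the work surface at z = 0. Lengths are in m, angles in rad, forces in N, time in s.
With the tool pointing down it reaches from about 0.4 to 0.85 m from the base axis. Payload 4.5 kg.
Tool frame: the origin (TCP) lies midway between the tips of the shut fingers; the grasp point (between the pads) lies ctrl.grip_point_offset behind it (ctrl.grip_point_offset is the distance from the TCP to the grasp point, in m); x points along the fingers, y is the direction in which the jaws open and shut, and the axes are right-handed (so a half turn about x gives the same grasp; the last joint's range is limited). The gripper opens to 85 mm and grips with 20 to 120 N. Pads are 22 mm wide; open, the fingers measure 114 mm over their backs; the gripper's body (76 mm by 85 mm) begins 54 mm behind the grasp point. The pads swing forward as they close: fully open they stand 13 mm farther back than shut.
Start: joints at [-1.142, 0.689, -0.195, 1.565, 0.157, 0.902, -0.215], TCP at [0.24, 0.577, 0.231] pointing down, gripper open.
Joint ranges: [-3.01, 3.01], [-0.46, 2.08], [-1.47, 1.51], [0.13, 2.56], [-1, 4.14], [0.04, 2.09], [-2.66, 2.66]. Speed limits (rad/s): [2.57, 2.57, 3.14, 3.14, 3.14, 3.14, 3.14].

### API

Orientations are given as [roll, pitch, yaw] about the fixed x, y, z axes, in that order (R = Rz(yaw) Ry(pitch) Rx(roll)).
In Python, from cell import ctrl, imaging gives the robot as it stands.
- The arm moves only by the tool step_arm, never from a script. Its argument "series" is a list of rows, each a list of 7 numbers: the shift along the tool's x, y, z in cm, then the turn, a rotation vector about the tool's x, y, z in degrees, then the finger opening in cm, from 0 to 8.54. A call has 1 to 8 rows; each row shifts and turns the pose as measured when the row begins, along the tool's axes as they then stand; what a row does not reach is not made up. A row lasts 1/8 s, in which the tool goes at most 62.5 mm and 10.7 degrees, less where a joint would pass 70% of its speed; a pose out of reach is approached as far as the arm can. A call with a gripper value outside its range is refused whole. The fingers move at their own pace and stop on an object; "newtons" is the grip in N (left out, the last holds). Time passes only in rows, so rows that do not move let the fingers close. It gives the time, the measured TCP pose, the force and the opening at its end, in the units of the state.
- ctrl.get_state(): the state, without advancing time (a new reading comes with each control period).
- imaging.camera(name): name is "scene" or "top" or "wrist"; returns the picture (480x640x3 uint8, red, green, blue); there is no depth.
- imaging.camera_params(name): a dict with "intrinsics" (3x3 intrinsics, pixels), "world_from_camera" (4x4, takes a point from camera to world coordinates); the wrist camera has in their place "tool_from_camera" (4x4, takes a point from camera to tool coordinates, whose origin is the TCP and whose axes are the tool frame's). Camera axes: x right, y up, looking along -z (the intrinsics and any distortion apply to the point x, -y, -z); pixel columns grow to the right and rows downward; lengths in m; the calibration is good to about 2 mm. A picture is of the moment at which its call begins: read the wrist's pose just before it. camera_params takes no time and is no camera call.
- ctrl.finish_job(): hands the job in, once; it reports no verdict.
The state is a dict: "t": time; "qpos": joint angles; "qd": joint speeds; "effort": joint torques, N m; "tcp_pos": TCP position; "eef_rot": TCP orientation; "contact_force": force on the tool from outside, world axes, zero at the start; "moment": the same for the moment, N m; "opening": finger opening in m.
Only numpy, scipy, OpenCV 4.12 (cv2) and the standard library are available. Lean on these libraries where they do the work, as an engineer would, in place of code of your own. Each camera call takes 0.05 s, during which the arm holds its last target.

## Working session

There is one attempt and no reset: what is moved stays moved. The work goes in short steps, Python scripts to look and compute and a tool call to move; the robot and the scene stay as the last step left them, time stands still between calls to the robot, and variables do not carry over. Pictures are saved under pics/ and viewed, and the job is handed in when it is done.

Besides the shell and the picture viewer there is one more tool, called in YAML: its name, and indented under it one key for each argument. step_arm: Moves the arm, as the interface text tells. Its arguments: {"type":"object","properties":{"series":{"type":"array","items":{"type":"array","items":{"type":"number"}}},"newtons":{"type":"number"}},"required":["series"]}

```bash
ls; mkdir -p pics; python3 - <<'E'
from cell import ctrl, imaging
import cv2, numpy as np
s=ctrl.get_state(); print({k:np.round(v,4).tolist() for k,v in s.items()}); print(ctrl.grip_point_offset)
for n in ["scene","top","wrist"]:
    im=imaging.camera(n); cv2.imwrite(f"pics/a_{n}.png",im[:,:,::-1])
    p=imaging.camera_params(n); print(n,{k:np.round(v,4).tolist() if not isinstance(v,str) else v for k,v in p.items()})
E
```

```text
pics
{'t': 0.0, 'qpos': [-1.1422, 0.69, -0.1945, 1.5664, 0.1573, 0.9025, -0.2151], 'qd': [-0.0014, -0.0004, 0.0014, -0.0003, 0.0008, 0.0009, -0.0022], 'effort': [-0.0002, -53.9603, -1.2668, -15.8542, 0.0091, 0.0095, 0.0], 'tcp_pos': [0.2402, 0.5763, 0.2305], 'eef_rot': [-1.4911, 1.5689, -1.8858], 'contact_force': [-0.1343, 0.2214, 0.3614], 'moment': [-0.0005, -0.0167, 0.0156], 'opening': 0.0852}
0.0187
scene {'intrinsics': [[548.3999, 0.0, 314.3623], [0.0, 548.3999, 252.8247], [0.0, 0.0, 1.0]], 'world_from_camera': [[-0.7651, -0.4389, 0.4712, 1.22], [0.6439, -0.5324, 0.5496, 0.7527], [0.0097, 0.7239, 0.6899, 1.0364], [0.0, 0.0, 0.0, 1.0]]}
top {'intrinsics': [[600.9808, 0.0, 313.427], [0.0, 600.9808, 240.9024], [0.0, 0.0, 1.0]], 'world_from_camera': [[0.0033, 0.9867, -0.1623, 0.355], [-1.0, 0.0018, -0.0097, -0.016], [-0.0093, 0.1624, 0.9867, 1.3993], [0.0, 0.0, 0.0, 1.0]]}
wrist {'intrinsics': [[394.5994, 0.0, 315.0238], [0.0, 394.5994, 237.2795], [0.0, 0.0, 1.0]], 'tool_from_camera': [[-0.0013, 0.3046, -0.9525, -0.1417], [1.0, 0.0016, -0.0008, -0.0006], [0.0013, -0.9525, -0.3046, -0.0782], [0.0, 0.0, 0.0, 1.0]]}
```

View pics/a_scene.png

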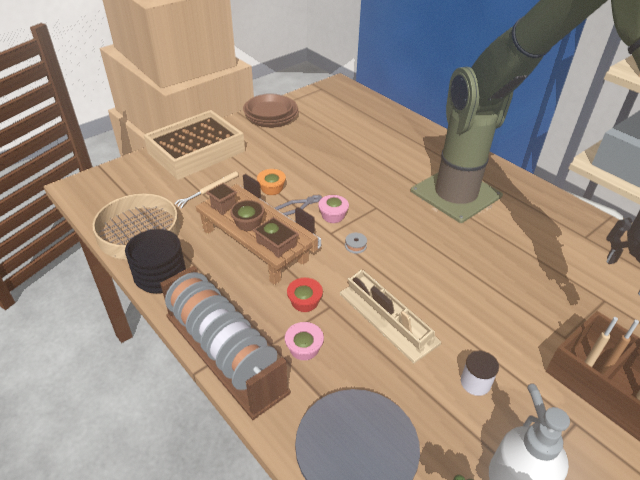

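View pics/a_top.png

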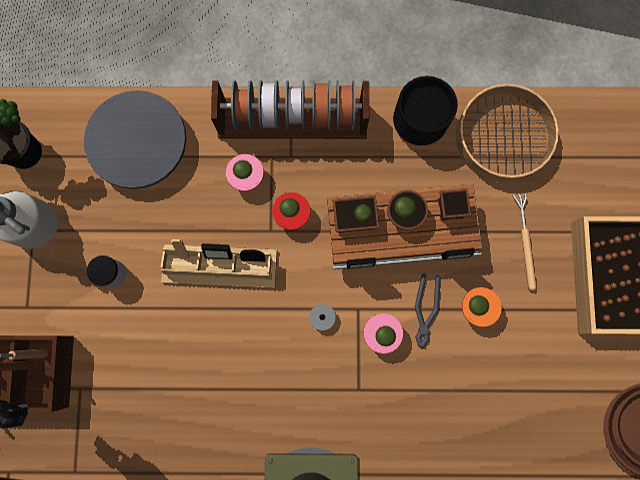

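View pics/a_wrist.png

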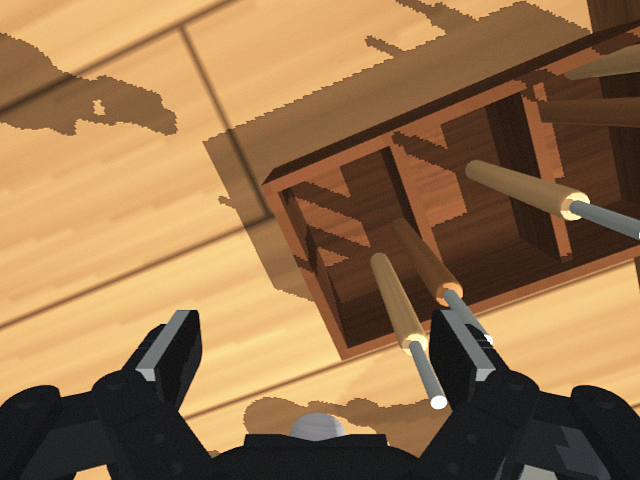

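The top view shows the bin at (220,265) and the stand at (405,225), with the round clay pot at (408,208). The seated holders are at (360,264) and (462,255). I'll zoom in on both areas.

```bash
python3 - <<'E'
import cv2, numpy as np
t=cv2.imread("pics/a_top.png"); s=cv2.imread("pics/a_scene.png")
a=cv2.resize(t[230:300,150:290],(800,400),interpolation=cv2.INTER_CUBIC)
b=cv2.resize(t[175:275,320:490],(800,471),interpolation=cv2.INTER_CUBIC)
cv2.imwrite("pics/b1.png",a);cv2.imwrite("pics/b2.png",b)
cv2.imwrite("pics/b3.png",cv2.resize(s[260:360,330:450],(720,600),interpolation=cv2.INTER_CUBIC))
E
```

```text
(no output)
```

View pics/b1.png

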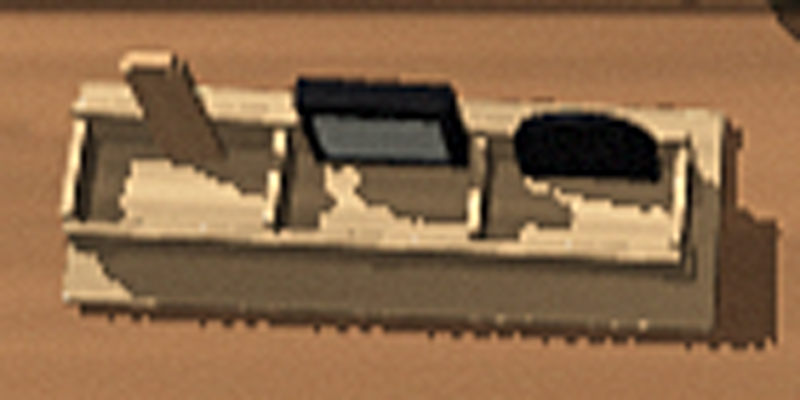

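View pics/b2.png

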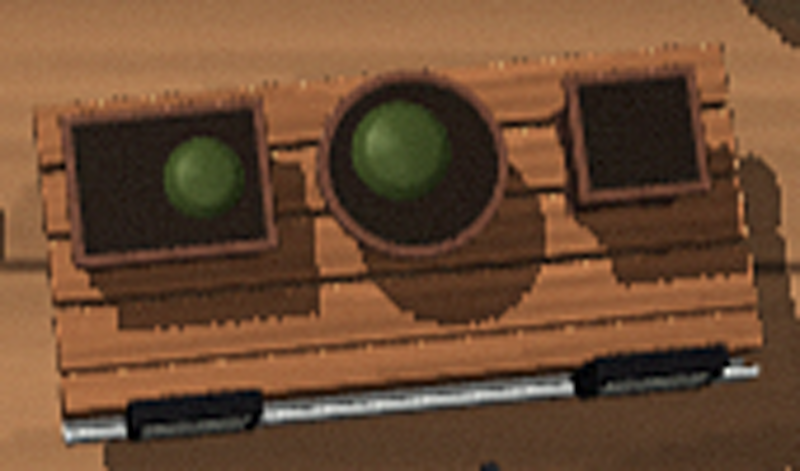

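View pics/b3.png

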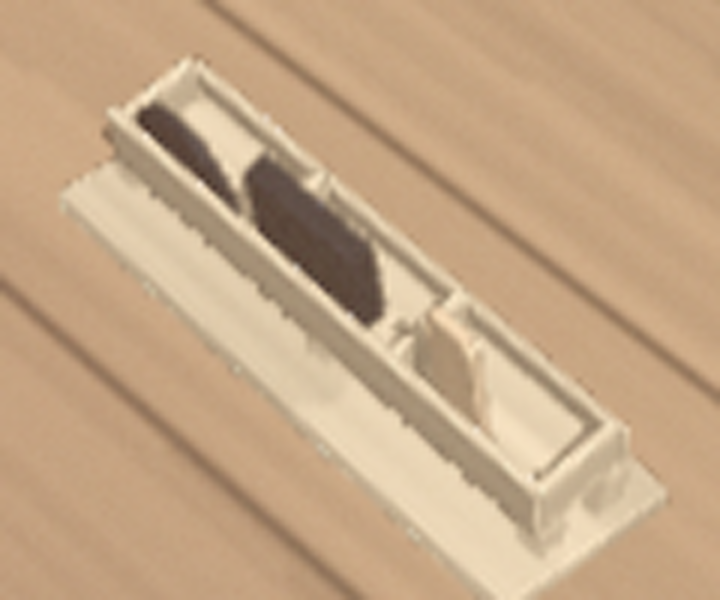

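```bash
cat > h.py <<'E'
from cell import ctrl, imaging
import cv2, numpy as np
from scipy.spatial.transform import Rotation as Ro
def pose(s=None):
    s=s or ctrl.get_state(); T=np.eye(4); T[:3,:3]=Ro.from_euler('xyz',s['eef_rot']).as_matrix(); T[:3,3]=s['tcp_pos']; return T
def ray(n,uv,Tw=None):
    p=imaging.camera_params(n); K=np.array(p['intrinsics'])
    T=np.array(p['world_from_camera']) if n!='wrist' else Tw@np.array(p['tool_from_camera'])
    d=np.array([(uv[0]-K[0,2])/K[0,0],-(uv[1]-K[1,2])/K[1,1],-1.0]); d=T[:3,:3]@d
    return T[:3,3],d/np.linalg.norm(d)
def onz(n,uv,z,Tw=None):
    o,d=ray(n,uv,Tw); return o+d*(z-o[2])/d[2]
def proj(n,P,Tw=None):
    p=imaging.camera_params(n); K=np.array(p['intrinsics'])
    T=np.array(p['world_from_camera']) if n!='wrist' else Tw@np.array(p['tool_from_camera'])
    c=np.linalg.inv(T)@np.append(P,1); return K[0,0]*c[0]/-c[2]+K[0,2], K[1,1]*-c[1]/-c[2]+K[1,2]
def two(rs):
    A=np.zeros((3,3));b=np.zeros(3)
    for o,d in rs:
        M=np.eye(3)-np.outer(d,d);A+=M;b+=M@o
    return np.linalg.solve(A,b)
def delta(Rt,Pt):
    "tool-frame shift cm and rotvec deg to reach target"
    T=pose(); R=T[:3,:3]
    return np.round(R.T@(Pt-T[:3,3])*100,2), np.round(Ro.from_matrix(R.T@Rt).as_rotvec(degrees=True),2)
E
python3 - <<'E'
from h import *
T=pose(); print(np.round(T,3))
for nm,uv,z in [("bin front-bottom L",(161,283),0),("bin front-bottom R",(275,288),0),("holder top back L",(150+300*.175,230+80*.175),.085),("hold top back R",(150+455*.175,230+88*.175),.085),
 ("rail L",(320+65*.2125,175+432*.2125),.072),("rail R",(320+758*.2125,175+370*.2125),.072),("pot c",(320+412*.2125,175+163*.2125),.131),
 ("hold1 L",(320+130*.2125,175+405*.2125),.127),("hold1 R",(320+262*.2125,175+393*.2125),.127),("hold2 L",(320+578*.2125,175+365*.2125),.127),("hold2 R",(320+727*.2125,175+347*.2125),.127)]:
    print(nm,np.round(onz("top",uv,z),4))
E
```

```text
[[-0.     0.385  0.923  0.24 ]
 [-0.001  0.923 -0.385  0.576]
 [-1.    -0.001  0.     0.231]
 [ 0.     0.     0.     1.   ]]
bin front-bottom L [0.4848 0.3539 0.    ]
bin front-bottom R [0.4738 0.0869 0.    ]
holder top back L [0.5638 0.243  0.085 ]
hold top back R [0.5608 0.1826 0.085 ]
rail L [ 0.5151 -0.0485  0.072 ]
rail R [ 0.5454 -0.3761  0.072 ]
pot c [ 0.6323 -0.2061  0.131 ]
hold1 L [ 0.5209 -0.0766  0.127 ]
hold1 R [ 0.5265 -0.1364  0.127 ]
hold2 L [ 0.5396 -0.2798  0.127 ]
hold2 R [ 0.548  -0.3476  0.127 ]
```

Candidates in the top view:
- **Middle compartment (217,252):** a wide black plate with a grey card. This is the holder.
- **Half-round black piece (253,255):** the scraper.
- **Narrow wood piece (178,247):** the stake.
- **Plates at (360,264) and (462,255):** the holders already screwed in.

The close crop b1 confirms the middle compartment. The target is the round clay pot at (408,208), and the orange, pink and red pots are decoys. Next I'll move over the bin.

```bash
cat >> h.py <<'E'
def plan(Rt,Pt,n,op):
    T=pose();R=T[:3,:3];rv=Ro.from_matrix(R.T@Rt).as_rotvec()
    st=Ro.from_rotvec(rv/n).as_matrix(); d=(Pt-T[:3,3])/n; rows=[]
    for i in range(n):
        rows.append([float(x) for x in np.round(np.r_[R.T@d*100,np.degrees(rv/n),op],2)]); R=R@st
    print(rows)
def Rtool(psi,lean=0.0,s=1):
    "tool x=-(holder z), tool y=s*holder x; psi yaw deg, lean rad back"
    H=Ro.from_euler('z',psi,degrees=True).as_matrix()@Ro.from_euler('y',lean).as_matrix()
    return np.column_stack([-H[:,2],s*H[:,0],-s*H[:,1]])
E
python3 - <<'E'
from h import *
plan(Rtool(-2.5),np.array([.55,.213,.22]),8,8.5)
E
```

```text
[[0.14, -2.7, 5.32, 8.74, 0.01, 0.01, 8.5], [0.14, -1.86, 5.67, 8.74, 0.01, 0.01, 8.5], [0.14, -0.98, 5.89, 8.74, 0.01, 0.01, 8.5], [0.13, -0.08, 5.97, 8.74, 0.01, 0.01, 8.5], [0.13, 0.83, 5.91, 8.74, 0.01, 0.01, 8.5], [0.13, 1.72, 5.72, 8.74, 0.01, 0.01, 8.5], [0.13, 2.57, 5.39, 8.74, 0.01, 0.01, 8.5], [0.13, 3.36, 4.94, 8.74, 0.01, 0.01, 8.5]]
```

step_arm:
  series:
    - [0.1,-2.7,5.3,8.7,0,0,8.5]
    - [0.1,-1.9,5.7,8.7,0,0,8.5]
    - [0.1,-1.0,5.9,8.7,0,0,8.5]
    - [0.1,-0.1,6.0,8.7,0,0,8.5]
    - [0.1,0.8,5.9,8.7,0,0,8.5]
    - [0.1,1.7,5.7,8.7,0,0,8.5]
    - [0.1,2.6,5.4,8.7,0,0,8.5]
    - [0.1,3.4,4.9,8.7,0,0,8.5]

```text
t: 1.15
tcp_pos: [0.5501, 0.205, 0.2191]
eef_rot: [-2.133, 1.565, 2.514]
contact_force: [1.2, 1.6, 0.5]
opening: 0.0848
```

```bash
python3 - <<'E'
from h import *
print(np.round(pose(),3).tolist()); plan(Rtool(-2.5),np.array([.55,.213,.22]),4,8.5)
E
```

```text
[[-0.005, 0.998, -0.065, 0.55], [0.003, -0.065, -0.998, 0.205], [-1.0, -0.005, -0.003, 0.219], [0.0, 0.0, 0.0, 1.0]]
[[-0.02, -0.02, -0.2, -0.31, -0.04, 0.07, 8.5], [-0.02, -0.02, -0.2, -0.31, -0.04, 0.07, 8.5], [-0.02, -0.01, -0.2, -0.31, -0.04, 0.07, 8.5], [-0.02, -0.01, -0.2, -0.31, -0.04, 0.07, 8.5]]
```

step_arm:
  series:
    - [0,0,-0.8,-1.2,0,0,8.5]
    - [0,0,0,0,0,0,8.5]

```text
t: 1.4
tcp_pos: [0.5536, 0.207, 0.2186]
eef_rot: [-1.423, 1.567, -3.048]
contact_force: [-1.0, 0.0, 0.2]
opening: 0.0848
```

```bash
python3 - <<'E'
from h import *
T=pose(); np.save("T1.npy",T); print(np.round(T,4).tolist())
im=imaging.camera("wrist"); cv2.imwrite("pics/c_wrist.png",im[:,:,::-1])
E
```

```text
[[-0.0033, 0.9986, -0.0536, 0.5536], [-0.0003, -0.0536, -0.9986, 0.207], [-1.0, -0.0033, 0.0005, 0.2186], [0.0, 0.0, 0.0, 1.0]]
```

View pics/c_wrist.png

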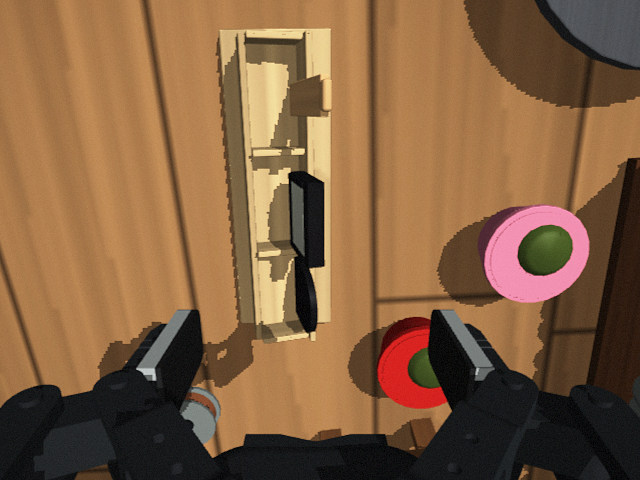

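The wrist view shows the holder with its card at (307,218), with the scraper below it at (306,295) and the stake above at (312,95). I'll zoom in to pick the corners.

```bash
python3 - <<'E'
import cv2
im=cv2.imread("pics/c_wrist.png")
cv2.imwrite("pics/c2.png",cv2.resize(im[160:280,220:340],(600,600),interpolation=cv2.INTER_CUBIC))
E
```

```text
(no output)
```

View pics/c2.png

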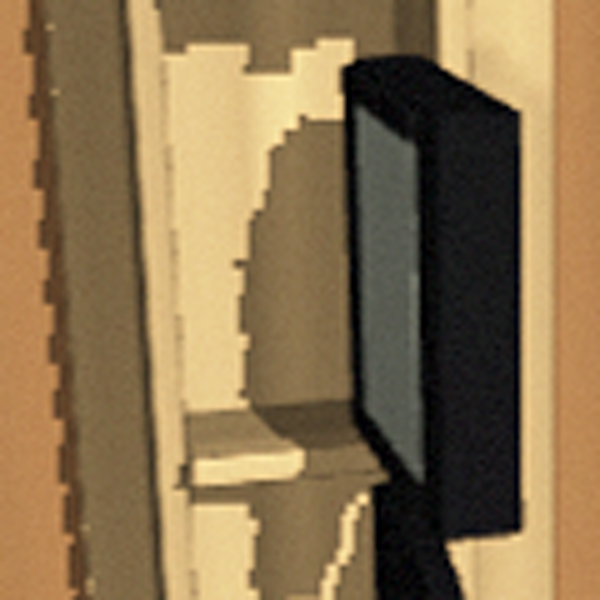

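```bash
python3 - <<'E'
from h import *
T=np.load("T1.npy")
w=lambda x,y:(220+x/5,160+y/5); t=lambda x,y:(150+x*.175,230+y*.175)
P=[]
for a,b in [((520,112),(299,79)),((521,530),(453,87))]:
    p=two([ray("wrist",w(*a),T),ray("top",t(*b))]); P.append(p); print(np.round(p,4),np.round(proj("wrist",p,T),1),w(*a),np.round(proj("top",p),1),t(*b))
print(np.linalg.norm(P[0]-P[1]))
for z in (.1,.105,.11,.115):
    q=[onz("wrist",w(*a),z,T) for a in [(520,112),(521,530),(428,72),(440,540)]]
    print(z,np.round(q,4).tolist(),np.linalg.norm(q[0]-q[1]))
# bin points wall
print(onz("wrist",(330,30),.068,T),onz("wrist",(330,322),.068,T), onz("wrist",(220,30),.0,T),onz("wrist",(241,322),0,T))
E
```

```text
[0.5609 0.2398 0.1035] [324.5 182.6] (324.0, 182.4) [202.3 244. ] (202.325, 243.825)
[0.5582 0.1808 0.1025] [324.6 266.1] (324.2, 266.0) [229.2 245.3] (229.27499999999998, 245.225)
0.05909006087556776
0.1 [[0.5606, 0.2394, 0.1], [0.5579, 0.1799, 0.1], [0.5488, 0.2453, 0.1], [0.5464, 0.179, 0.1]] 0.059538375347638214
0.105 [[0.5606, 0.2402, 0.105], [0.5579, 0.1819, 0.105], [0.549, 0.2461, 0.105], [0.5466, 0.181, 0.105]] 0.05839430941733348
0.11 [[0.5605, 0.2411, 0.11], [0.5579, 0.1839, 0.11], [0.5491, 0.2468, 0.11], [0.5468, 0.183, 0.11]] 0.05725024348702877
0.115 [[0.5605, 0.242, 0.115], [0.5579, 0.1859, 0.115], [0.5493, 0.2476, 0.115], [0.547, 0.1851, 0.115]] 0.05610617755672405
[0.56984723 0.33545986 0.068     ] [0.56035347 0.11662963 0.068     ] [0.48244323 0.3523386  0.        ] [0.46945703 0.08245371 0.        ]
```

```bash
cat >> h.py <<'E'
HC=np.array([.5464,.2104,.076]); PB=-2.6
HZ=-Rtool(PB,.26)[:,0]
E
python3 - <<'E'
from h import *
plan(Rtool(PB,.26),HC+.06*HZ,3,5)
E
```

```text
[[2.82, 0.26, -0.16, -0.19, 0.02, -4.91, 5.0], [2.79, 0.5, -0.16, -0.19, 0.02, -4.91, 5.0], [2.73, 0.74, -0.16, -0.19, 0.02, -4.91, 5.0]]
```

step_arm:
  series:
    - [2.8,0.3,-0.2,-0.2,0,-4.9,5]
    - [2.8,0.5,-0.2,-0.2,0,-4.9,5]
    - [2.7,0.7,-0.1,-0.2,0,-4.9,5]
    - [0,0,0,0,0,0,5]

```text
t: 1.95
tcp_pos: [0.5581, 0.2157, 0.1331]
eef_rot: [-1.58, 1.303, 3.099]
contact_force: [0.1, -0.7, 0.8]
opening: 0.0499
```

```bash
python3 - <<'E'
from h import *
T=pose(); np.save("T2.npy",T)
print(np.round(T,4).tolist()); print(delta(Rtool(PB,.26),HC+.06*HZ),delta(Rtool(PB,.26),HC-.011*HZ))
im=imaging.camera("wrist"); cv2.imwrite("pics/d_wrist.png",im[:,:,::-1])
E
```

```text
[[-0.2646, 0.9638, -0.0337, 0.5581], [0.0112, -0.0319, -0.9994, 0.2157], [-0.9643, -0.2648, -0.0023, 0.1331], [0.0, 0.0, 0.0, 1.0]]
(array([-0.19,  0.36,  0.59]), array([0.68, 0.05, 0.46])) (array([6.91, 0.41, 0.58]), array([0.68, 0.05, 0.46]))
```

View pics/d_wrist.png

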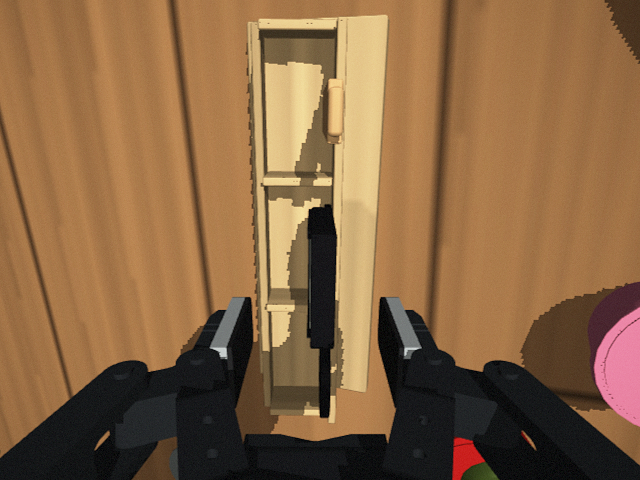

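The holder's top edge sits at columns 311–334, midway between the fingers and about 3 mm to their right, which agrees with the computed correction. Next I'll correct and descend.

step_arm:
  series:
    - [0.5,0.4,0.6,0.7,0,0.5,5]
    - [2.2,0,0,0,0,0,5]
    - [2.2,0,0,0,0,0,5]
    - [0,0,0,0,0,0,5]

```text
t: 2.5
tcp_pos: [0.5498, 0.2126, 0.0916]
eef_rot: [-1.584, 1.326, 3.086]
contact_force: [-0.7, -0.2, 1.2]
opening: 0.0497
```

```bash
python3 - <<'E'
from h import *
print(delta(Rtool(PB,.26),HC-.011*HZ))
im=imaging.camera("wrist"); cv2.imwrite("pics/e_wrist.png",im[:,:,::-1])
E
```

```text
(array([2.69, 0.04, 0.24]), array([ 0.2 , -0.14, -0.86]))
```

View pics/e_wrist.png

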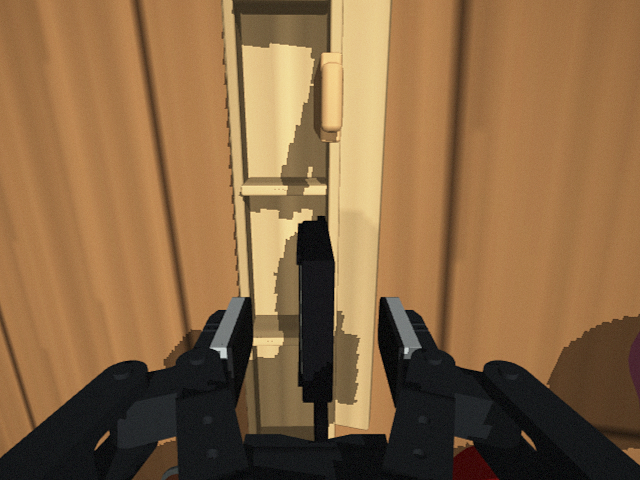

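Both fingers straddle the plate, which is centred near column 316. I'll go down the rest of the way and close.

step_arm:
  series:
    - [1.4,0,0.2,0.2,0,-0.9,5]
    - [1.4,0,0.1,0,0,0,5]
    - [0,0,0,0,0,0,5]

```text
t: 2.92
tcp_pos: [0.5451, 0.2104, 0.066]
eef_rot: [-1.589, 1.316, 3.078]
contact_force: [-0.9, 0.5, 1.1]
opening: 0.0499
```

```bash
python3 - <<'E'
from h import *
print(delta(Rtool(PB,.26),HC-.011*HZ)); print(np.round(pose(),4).tolist())
E
```

```text
(array([ 0.1 , -0.13, -0.  ]), array([ 0.  , -0.27, -0.29]))
[[-0.2517, 0.9667, -0.0465, 0.5451], [0.0161, -0.0439, -0.9989, 0.2104], [-0.9677, -0.2522, -0.0046, 0.066], [0.0, 0.0, 0.0, 1.0]]
```

step_arm:
  series:
    - [0.1,-0.1,0,0,0,-0.3,3]
    - [0,0,0,0,0,0,1.8]
    - [0,0,0,0,0,0,0.5]
    - [0,0,0,0,0,0,0.5]
    - [0,0,0,0,0,0,0.5]
    - [0,0,0,0,0,0,0.5]
  newtons: 50

```text
t: 3.68
tcp_pos: [0.5432, 0.2106, 0.0659]
eef_rot: [-1.589, 1.309, 3.078]
contact_force: [-0.5, 0.0, 1.2]
opening: 0.0112
```

```bash
python3 - <<'E'
from h import *
s=ctrl.get_state();print(s['opening'],s['contact_force'],s['moment'])
print(delta(Rtool(PB,.26),HC-.011*HZ)); print(np.round(pose(),4).tolist())
im=imaging.camera("wrist"); cv2.imwrite("pics/f_wrist.png",im[:,:,::-1])
E
```

```text
0.011211532242468686 [-0.48322938  0.03888104  1.15028959] [ 0.04021153 -0.02110018  0.01813903]
(array([0.04, 0.05, 0.01]), array([ 0.03, -0.27,  0.11]))
[[-0.2584, 0.9649, -0.0462, 0.5432], [0.0165, -0.0434, -0.9989, 0.2106], [-0.9659, -0.2589, -0.0047, 0.0659], [0.0, 0.0, 0.0, 1.0]]
```

View pics/f_wrist.png

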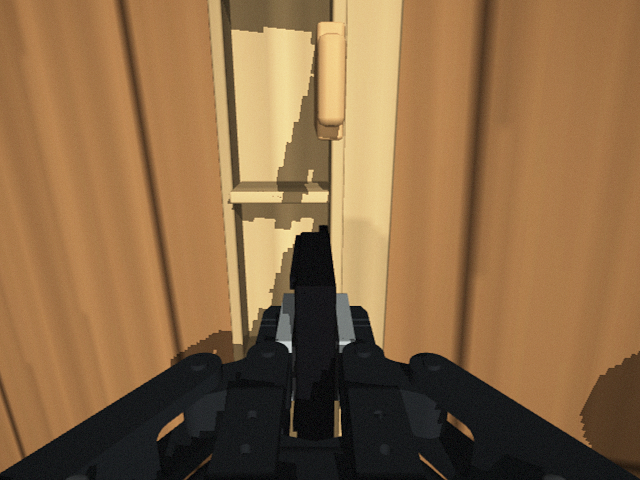

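The plate is gripped between the pads (11.2 mm opening). I'll tighten the grip and lift it out along its lean.

step_arm:
  series:
    - [0,0,0,0,0,0,0.5]
    - [0,0,0,0,0,0,0.5]
    - [-1.5,0,0,0,0,0,0.5]
    - [-3,0,0,0,0,0,0.5]
    - [-4,0,0,0,0,0,0.5]
    - [-4,0,0,0,0,0,0.5]
    - [0,0,0,0,0,0,0.5]
  newtons: 90

```text
t: 4.6
tcp_pos: [0.5803, 0.2083, 0.1941]
eef_rot: [-1.595, 1.317, 3.071]
contact_force: [-0.0, -0.7, -0.6]
opening: 0.0113
```

```bash
python3 - <<'E'
from h import *
print(np.round(pose(),4).tolist())
# rail & pot from top for target
for n in ["wrist","scene"]:
    im=imaging.camera(n); cv2.imwrite(f"pics/g_{n}.png",im[:,:,::-1])
plan(Rtool(5.3),np.array([.52,-.18,.25]),8,.5)
E
```

```text
[[-0.2503, 0.967, -0.0476, 0.5803], [0.0177, -0.0446, -0.9988, 0.2083], [-0.968, -0.2508, -0.006, 0.1941], [0.0, 0.0, 0.0, 1.0]]
[[-0.61, -0.66, 4.87, -0.99, -0.16, 1.87, 0.5], [-0.62, -0.73, 4.86, -0.99, -0.16, 1.87, 0.5], [-0.63, -0.79, 4.85, -0.99, -0.16, 1.87, 0.5], [-0.64, -0.86, 4.84, -0.99, -0.16, 1.87, 0.5], [-0.66, -0.92, 4.83, -0.99, -0.16, 1.87, 0.5], [-0.67, -0.98, 4.81, -0.99, -0.16, 1.87, 0.5], [-0.69, -1.04, 4.8, -0.99, -0.16, 1.87, 0.5], [-0.72, -1.1, 4.78, -0.99, -0.16, 1.87, 0.5]]
```

View pics/g_wrist.png

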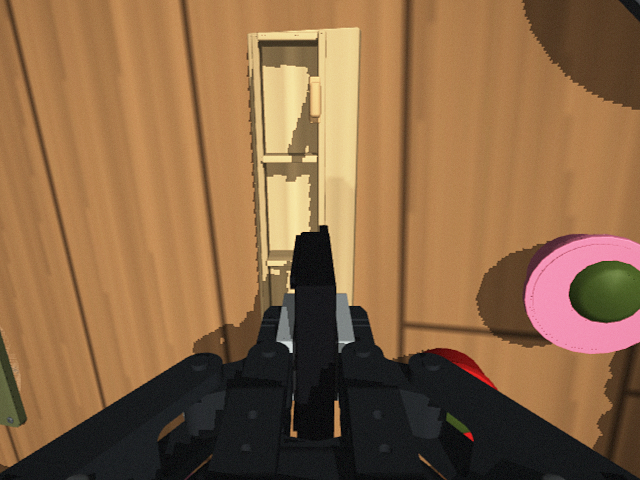

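View pics/g_scene.png

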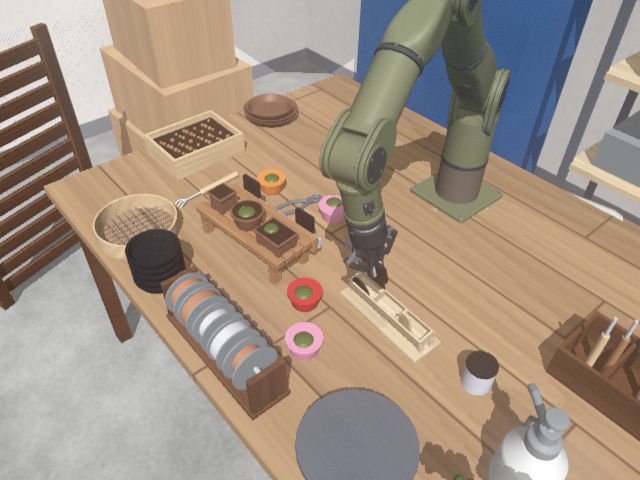

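The holder is out of the bin and held square. I'll move to a spot for looking at the stand.

step_arm:
  series:
    - [-0.7,-0.7,4,-1,0,1.9,0.5]
    - [-0.7,-0.8,4,-1,0,1.9,0.5]
    - [-0.7,-0.8,4,-1,0,1.9,0.5]
    - [-0.7,-0.9,4,-1,0,1.9,0.5]
    - [-0.7,-1,4,-1,0,1.9,0.5]
    - [-0.7,-1,4,-1,0,1.9,0.5]
    - [-0.7,-1.1,4,-1,0,1.9,0.5]
    - [-0.7,-1.1,4,-1,0,1.9,0.5]

```text
t: 5.7
tcp_pos: [0.5081, -0.1184, 0.2426]
eef_rot: [-2.846, 1.545, 1.973]
contact_force: [0.6, -0.6, -0.6]
opening: 0.0109
```

step_arm:
  series:
    - [0,0,0,0,0,0,0.5]
    - [0,0,0,0,0,0,0.5]

```text
t: 5.95
tcp_pos: [0.5049, -0.122, 0.2413]
eef_rot: [-2.673, 1.544, 2.139]
contact_force: [-0.1, 0.8, -0.2]
opening: 0.011
```

```bash
python3 - <<'E'
from h import *
T=pose(); np.save("T3.npy",T); print(np.round(T,4).tolist())
im=imaging.camera("wrist"); cv2.imwrite("pics/h_wrist.png",im[:,:,::-1])
E
```

```text
[[-0.0144, 0.995, 0.0991, 0.5049], [0.0226, 0.0994, -0.9948, -0.122], [-0.9996, -0.0121, -0.0239, 0.2413], [0.0, 0.0, 0.0, 1.0]]
```

View pics/h_wrist.png

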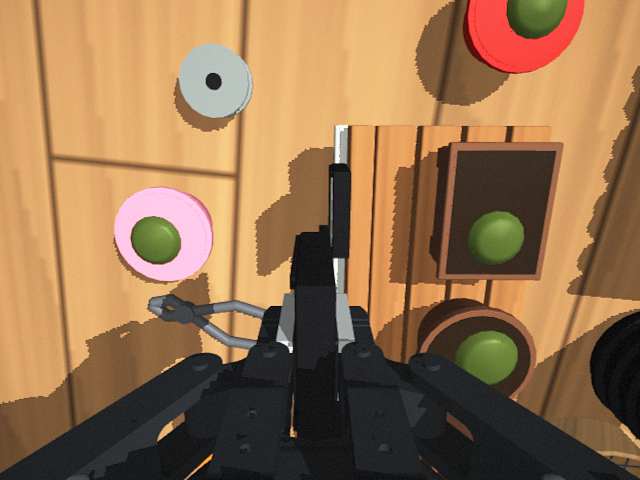

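The view is well aligned, but the round bay is hidden behind the gripper. I'll back off in +y to see the rail there.

step_arm:
  series:
    - [0,-0.5,-4,0,0,0.5,0.5]
    - [0,-0.5,-4,0,0,0.5,0.5]
    - [0,0,-3,0,0,0.4,0.5]
    - [0,0,0,0,0,0,0.5]
    - [0,0,0,0,0,0,0.5]

```text
t: 6.62
tcp_pos: [0.4834, -0.0048, 0.2416]
eef_rot: [2.807, 1.544, 1.346]
contact_force: [0.9, 0.6, -0.6]
opening: 0.011
```

```bash
python3 - <<'E'
from h import *
T=pose(); np.save("T4.npy",T); print(np.round(T,4).tolist())
im=imaging.camera("wrist"); cv2.imwrite("pics/i_wrist.png",im[:,:,::-1])
cv2.imwrite("pics/i2.png",cv2.resize(im[0:240,240:560,::-1],(800,600),interpolation=cv2.INTER_CUBIC))
E
```

```text
[[0.006, 0.994, 0.1092, 0.4834], [0.0264, 0.109, -0.9937, -0.0048], [-0.9996, 0.0089, -0.0255, 0.2416], [0.0, 0.0, 0.0, 1.0]]
```

View pics/i2.png

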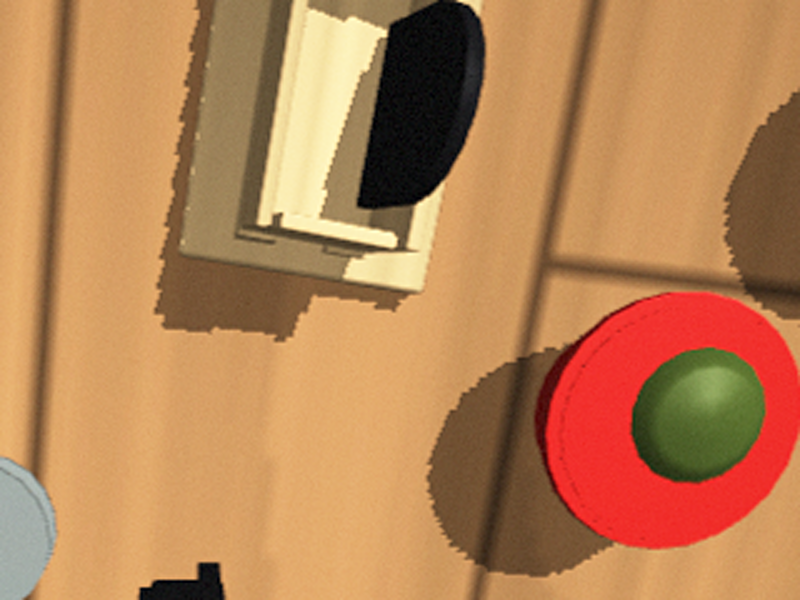

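I went the wrong way: image-up is +y, so the tool has to sit at more negative y. I'll move to about y = -0.26.

```bash
python3 - <<'E'
from h import *
plan(Rtool(5.3),np.array([.525,-.26,.23]),6,.5)
E
```

```text
[[0.08, 0.22, 4.31, 0.16, -0.25, -0.08, 0.5], [0.1, 0.24, 4.31, 0.16, -0.25, -0.08, 0.5], [0.12, 0.25, 4.31, 0.16, -0.25, -0.08, 0.5], [0.14, 0.26, 4.31, 0.16, -0.25, -0.08, 0.5], [0.16, 0.27, 4.3, 0.16, -0.25, -0.08, 0.5], [0.17, 0.28, 4.3, 0.16, -0.25, -0.08, 0.5]]
```

step_arm:
  series:
    - [0.1,0.2,4.3,0.2,-0.2,-0.1,0.5]
    - [0.1,0.2,4.3,0.2,-0.2,-0.1,0.5]
    - [0.1,0.2,4.3,0.2,-0.2,-0.1,0.5]
    - [0.1,0.3,4.3,0.2,-0.3,-0.1,0.5]
    - [0.2,0.3,4.3,0.2,-0.3,-0.1,0.5]
    - [0.2,0.3,4.3,0.2,-0.3,-0.1,0.5]
    - [0,0,0,0,0,0,0.5]
    - [0,0,0,0,0,0,0.5]

```text
t: 7.68
tcp_pos: [0.5241, -0.2751, 0.2269]
eef_rot: [-0.938, 1.566, -2.43]
contact_force: [-0.3, 0.1, -1.6]
opening: 0.0109
```

```bash
python3 - <<'E'
from h import *
T=pose(); np.save("T4.npy",T); print(np.round(T,4).tolist())
im=imaging.camera("wrist"); cv2.imwrite("pics/j_wrist.png",im[:,:,::-1])
cv2.imwrite("pics/j2.png",cv2.resize(im[60:270,260:400,::-1],(400,600),interpolation=cv2.INTER_CUBIC))
E
```

```text
[[-0.004, 0.9969, 0.0786, 0.5241], [-0.0034, 0.0786, -0.9969, -0.2751], [-1.0, -0.0042, 0.0031, 0.2269], [0.0, 0.0, 0.0, 1.0]]
```

View pics/j_wrist.png

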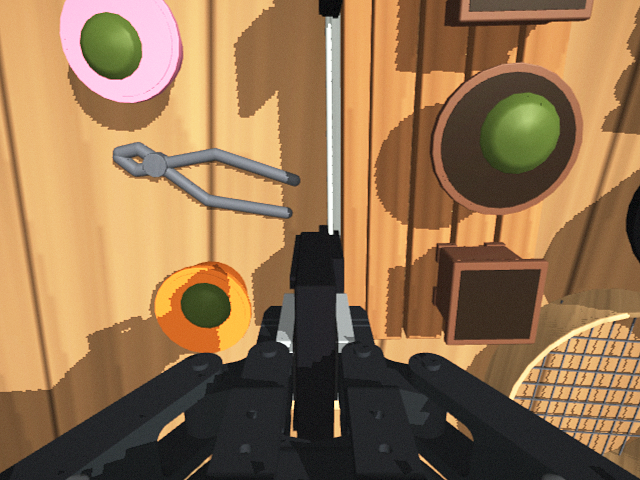

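View pics/j2.png

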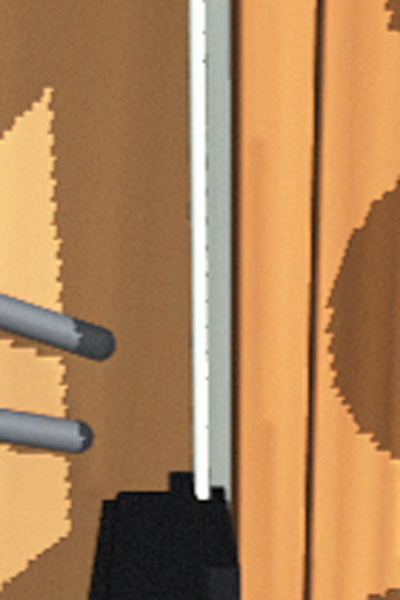

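```bash
python3 - <<'E'
from h import *
T=np.load("T4.npy")
im=cv2.imread("pics/j_wrist.png")
cv2.imwrite("pics/j3.png",cv2.resize(cv2.convertScaleAbs(im[215:315,270:370],alpha=2.5,beta=10),(600,600),interpolation=cv2.INTER_CUBIC))
g=im.astype(int)
for r in (40,90,130,170,210): print(r,[tuple(g[r,c]) for c in range(324,348)][::1] if r==130 else g[r,324:348].sum(1).tolist())
E
```

```text
40 [290, 350, 556, 721, 760, 764, 746, 619, 517, 528, 542, 538, 529, 536, 533, 507, 342, 152, 145, 208, 319, 453, 484, 479]
90 [303, 279, 437, 678, 750, 760, 762, 694, 466, 513, 520, 526, 533, 537, 531, 533, 409, 154, 133, 220, 348, 452, 486, 488]
130 [(np.int64(63), np.int64(102), np.int64(145)), (np.int64(63), np.int64(102), np.int64(144)), (np.int64(105), np.int64(118), np.int64(134)), (np.int64(192), np.int64(201), np.int64(192)), (np.int64(244), np.int64(247), np.int64(244)), (np.int64(252), np.int64(253), np.int64(252)), (np.int64(253), np.int64(255), np.int64(254)), (np.int64(240), np.int64(244), np.int64(241)), (np.int64(174), np.int64(184), np.int64(178)), (np.int64(168), np.int64(177), np.int64(172)), (np.int64(165), np.int64(174), np.int64(168)), (np.int64(167), np.int64(177), np.int64(169)), (np.int64(168), np.int64(176), np.int64(171)), (np.int64(177), np.int64(182), np.int64(176)), (np.int64(171), np.int64(178), np.int64(172)), (np.int64(172), np.int64(179), np.int64(172)), (np.int64(128), np.int64(135), np.int64(140)), (np.int64(25), np.int64(48), np.int64(77)), (np.int64(27), np.int64(44), np.int64(67)), (np.int64(42), np.int64(69), np.int64(112)), (np.int64(67), np.int64(115), np.int64(182)), (np.int64(89), np.int64(150), np.int64(226)), (np.int64(95), np.int64(161), np.int64(232)), (np.int64(92), np.int64(157), np.int64(227))]
170 [322, 316, 300, 486, 711, 755, 760, 744, 638, 503, 504, 515, 525, 527, 526, 540, 413, 146, 127, 245, 379, 470, 484, 477]
210 [330, 325, 303, 387, 648, 745, 759, 760, 703, 511, 509, 514, 521, 530, 528, 536, 400, 142, 145, 242, 410, 486, 479, 484]
```

View pics/j3.png

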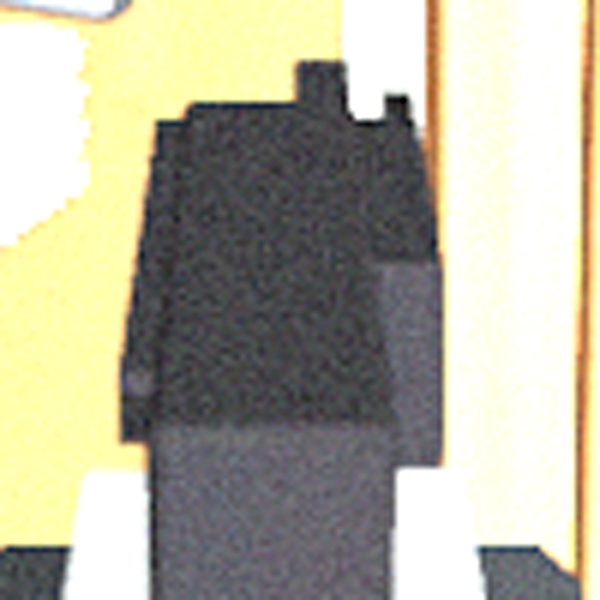

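```bash
python3 - <<'E'
from h import *
T=np.load("T4.npy"); print('cam',(T@np.array(imaging.camera_params('wrist')['tool_from_camera']))[:3,3])
im=cv2.imread("pics/j_wrist.png").astype(float).sum(2)
L=[];R=[];B=[]
for r in range(25,218,4):
    row=im[r]; 
    c0=next(c for c in range(322,334) if row[c+1]>530); l=c0+(530-row[c0])/(row[c0+1]-row[c0])
    m=int(np.argmax(row[324:336]))+324
    c1=next(c for c in range(m,340) if row[c+1]<640); rr=c1+(row[c1]-640)/(row[c1]-row[c1+1])
    c2=next(c for c in range(341,350) if row[c]<240 and row[c+1]>240); b=c2+(300-row[c2])/(row[c2+1]-row[c2])
    L.append(onz("wrist",(l,r),.070,T));R.append(onz("wrist",(rr,r),.071,T));B.append(onz("wrist",(b,r),.084,T))
f=[]
for n,A,off in(("L",L,.0075),("R",R,.0035),("B",B,-.004)):
    A=np.array(A); p=np.polyfit(A[:,1],A[:,0],1); psi=np.degrees(np.arctan(-p[0])); print(n,"x at y=-.2:",np.polyval(p,-.2),"psi",psi,"slot x",np.polyval(p,-.2)+off/np.cos(np.radians(psi)), A[:,0].std())
# pot from wrist: rim ellipse
hsv=cv2.cvtColor(cv2.imread("pics/j_wrist.png"),cv2.COLOR_BGR2HSV)
# top view version
t=cv2.imread("pics/a_top.png")
E
```

```text
cam [ 0.51813169 -0.19732565  0.36839623]Traceback (most recent call last):
  File "<stdin>", line 10, in <module>
StopIteration
```

```bash
python3 - <<'E'
import cv2
im=cv2.imread("pics/j_wrist.png")
cv2.imwrite("pics/j4.png",cv2.resize(im[50:230,420:600],(600,600),interpolation=cv2.INTER_CUBIC))
E
```

```text
(no output)
```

View pics/j4.png

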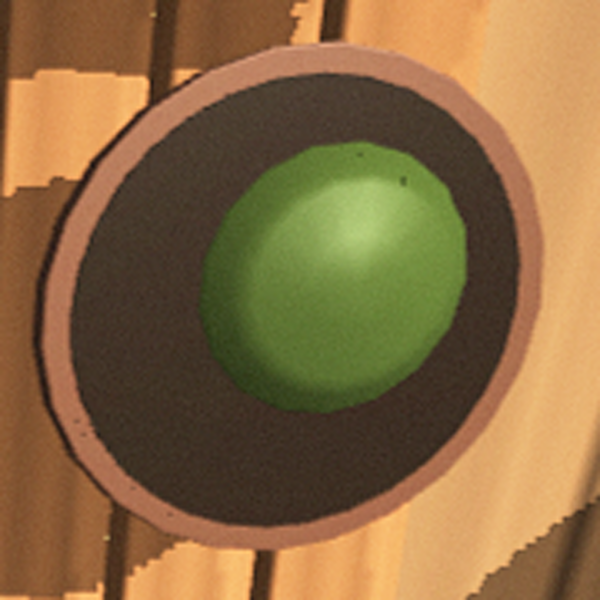

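```bash
python3 - <<'E'
from h import *
T=np.load("T4.npy")
im=cv2.imread("pics/j_wrist.png").astype(float).sum(2)
rows=list(range(25,218,4)); E={'L':[], 'R':[], 'B':[]}
for r in rows:
    row=im[r]; xs=np.arange(322,350)
    l=[c+(530-row[c])/(row[c+1]-row[c]) for c in range(322,332) if row[c]<=530<row[c+1]]
    m=int(np.argmax(row[326:334]))+326
    rr=[c+(row[c]-640)/(row[c]-row[c+1]) for c in range(m,340) if row[c]>=640>row[c+1]]
    b=[c+(300-row[c])/(row[c+1]-row[c]) for c in range(338,350) if row[c]<=300<row[c+1]]
    for k,v,z in(('L',l,.070),('R',rr,.071),('B',b,.084)):
        if v:E[k].append(onz("wrist",(v[0] if k!='B' else v[-1],r),z,T))
for n,off in(("L",.0075),("R",.0035),("B",-.004)):
    A=np.array(E[n]); p=np.polyfit(A[:,1],A[:,0],1); res=A[:,0]-np.polyval(p,A[:,1]); psi=np.degrees(np.arctan(-p[0])); print(n,len(A),"psi",psi.round(2),"slot x at -.2:",round(np.polyval(p,-.2)+off/np.cos(np.radians(psi)),4), res.std().round(5))
pts=[(40,310),(315,43),(543,245),(265,548),(180,537),(503,430),(482,100),(110,150),(75,430),(400,520)]
Q=np.array([onz("wrist",(420+x/3.333,50+y/3.333),.131,T)[:2] for x,y in pts])
a=np.c_[2*Q,np.ones(len(Q))]; s=np.linalg.lstsq(a,(Q**2).sum(1),rcond=None)[0]; print("pot",s[:2],"r",np.sqrt(s[2]+s[0]**2+s[1]**2))
print(onz("top",(320+412*.2125,175+163*.2125),.131))
im2=imaging.camera("top"); cv2.imwrite("pics/k_top.png",im2[:,:,::-1])
E
```

```text
L 49 psi 5.5 slot x at -.2: 0.5332 0.00014
R 49 psi 5.63 slot x at -.2: 0.5326 0.00019
B 49 psi 5.53 slot x at -.2: 0.533 2e-05
pot [ 0.63200859 -0.20720844] r 0.04380491442621217
[ 0.63228979 -0.20609537  0.131     ]
```

The slot and pot are measured. The three edges agree (yaw 5.5°, slot x 0.533 at y = -0.2), and the pot centre is (0.632,-0.207). In the image the tongue lies about 3.5 mm to tool +y, against a nominal 4. I'll go above the slot.

```bash
cat >> h.py <<'E'
PS=5.5; XH=np.array([np.cos(np.radians(PS)),np.sin(np.radians(PS)),0])
TG=np.array([.5345,-.2154,0])-.0033*XH
def go(z): return delta(Rtool(PS),TG+[0,0,z])
E
python3 - <<'E'
from h import *
plan(Rtool(PS),TG+[0,0,.16],3,.5)
E
```

```text
[[2.23, 0.4, -1.96, -0.31, 0.07, 0.08, 0.5], [2.23, 0.41, -1.95, -0.31, 0.07, 0.08, 0.5], [2.24, 0.42, -1.95, -0.31, 0.07, 0.08, 0.5]]
```

step_arm:
  series:
    - [2.2,0.4,-2,-0.3,0,0,0.5]
    - [2.2,0.4,-2,-0.3,0,0,0.5]
    - [2.2,0.4,-1.9,-0.3,0,0,0.5]
    - [0,0,0,0,0,0,0.5]
    - [0,0,0,0,0,0,0.5]

```text
t: 8.4
tcp_pos: [0.5324, -0.2104, 0.1615]
eef_rot: [-0.228, 1.567, -1.697]
contact_force: [-0.3, -0.4, -0.5]
opening: 0.0104
```

```bash
python3 - <<'E'
from h import *
print(go(.16)); print(np.round(pose(),4).tolist())
E
```

```text
(array([ 0.16, -0.17,  0.51]), array([0.32, 0.22, 0.05]))
[[-0.0005, 0.9949, 0.1013, 0.5324], [-0.004, 0.1013, -0.9948, -0.2104], [-1.0, -0.0009, 0.0039, 0.1615], [0.0, 0.0, 0.0, 1.0]]
```

step_arm:
  series:
    - [0.2,-0.2,0.5,0.3,0.2,0,0.5]
    - [0,0,0,0,0,0,0.5]
    - [0,0,0,0,0,0,0.5]

```text
t: 8.78
tcp_pos: [0.5314, -0.219, 0.1615]
eef_rot: [0.609, 1.567, -0.87]
contact_force: [-0.4, -0.3, -0.4]
opening: 0.0111
```

```bash
python3 - <<'E'
from h import *
print(go(.137)); T=pose(); np.save("T5.npy",T)
im=imaging.camera("wrist"); cv2.imwrite("pics/l_wrist.png",im[:,:,::-1])
cv2.imwrite("pics/l2.png",cv2.resize(cv2.convertScaleAbs(im[195:320,260:385,::-1],alpha=1.8,beta=10),(600,600),interpolation=cv2.INTER_CUBIC))
E
```

```text
(array([ 2.45,  0.01, -0.34]), array([-0.2 ,  0.19, -0.13]))
```

View pics/l_wrist.png

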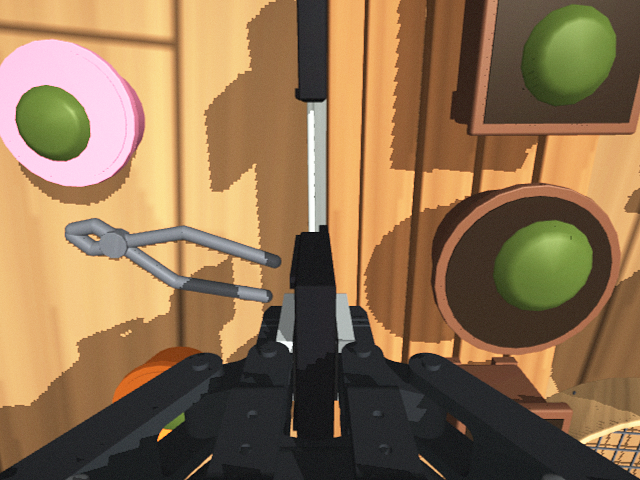

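View pics/l2.png

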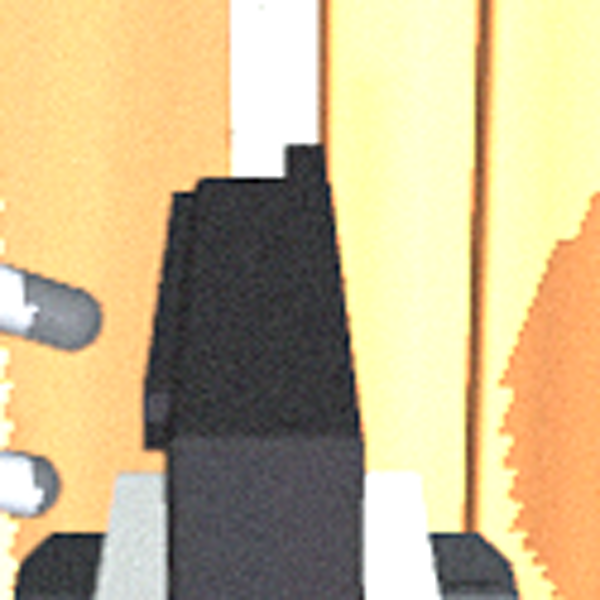

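```bash
python3 - <<'E'
from h import *
T=np.load("T5.npy"); Ti=np.linalg.inv(T)
im=cv2.imread("pics/l_wrist.png").astype(float).sum(2)
for r in (120,150,180,210): print(r,im[r,304:332].astype(int).tolist())
XH3=XH; 
def s(p): return ((p-np.array([.533,-.2,0]))@XH3*1000).round(2)
zt=T[2,3]-.0385
for c in (319.1,323.2,327.4): print("tongue s",s(onz("wrist",(c,225.3),zt,T)), onz("wrist",(c,225.3),zt,T).round(4))
E
```

```text
120 [328, 332, 307, 436, 657, 741, 757, 761, 761, 738, 609, 534, 540, 538, 559, 553, 559, 535, 549, 546, 546, 523, 352, 149, 241, 375, 476, 511]
150 [340, 323, 326, 389, 588, 730, 755, 761, 765, 712, 461, 541, 532, 536, 527, 545, 533, 537, 541, 536, 553, 467, 278, 131, 264, 396, 474, 515]
180 [335, 339, 338, 350, 530, 709, 750, 758, 760, 759, 699, 510, 531, 527, 531, 539, 534, 531, 547, 526, 543, 462, 270, 157, 267, 406, 485, 513]
210 [332, 333, 333, 312, 451, 662, 743, 759, 761, 763, 708, 496, 532, 510, 528, 519, 516, 532, 548, 532, 537, 461, 265, 166, 286, 422, 492, 500]
tongue s -1.71 [ 0.5306 -0.193   0.123 ]
tongue s 0.24 [ 0.5325 -0.1928  0.123 ]
tongue s 2.23 [ 0.5345 -0.1926  0.123 ]
```

```bash
python3 - <<'E'
from h import *
T=np.load("T5.npy")
def s(p): return ((p-np.array([.533,-.2,0]))@XH*1000).round(2)
for r,l,rr,b in((120,307.4,313.8,328.4),(150,307.7,313.4,328.2),(180,308.0,314.4,328.2),(210,308.4,314.4,328.1)):
    print(s(onz("wrist",(l,r),.07,T))+7.5,s(onz("wrist",(rr,r),.071,T))+3.5,s(onz("wrist",(b,r),.084,T))-4)
print(go(.137),go(.137+.0245)); print("pot rel", )
E
```

```text
-0.08000000000000007 -0.45999999999999996 -0.18999999999999995
-0.08000000000000007 -0.7800000000000002 -0.20999999999999996
-0.08999999999999986 -0.2999999999999998 -0.1200000000000001
-0.03000000000000025 -0.3900000000000001 -0.08000000000000007
(array([ 2.45,  0.02, -0.36]), array([-0.21,  0.2 , -0.12])) (array([ 0.  ,  0.02, -0.35]), array([-0.21,  0.2 , -0.12]))
pot rel
```

The tongue's mid-plane is within about 0.4 mm of the slot's middle. I'll descend in small steps while watching the force.

step_arm:
  series:
    - [0.8,0,-0.4,-0.2,0.2,-0.1,0.5]
    - [1,0,0,0,0,0,0.5]
    - [0.6,0,0,0,0,0,0.5]
    - [0,0,0,0,0,0,0.5]
  newtons: 100

```text
t: 9.32
tcp_pos: [0.5306, -0.2146, 0.1353]
eef_rot: [-2.472, 1.57, 2.337]
contact_force: [0.3, 0.5, -0.2]
opening: 0.0106
```

```bash
python3 - <<'E'
from h import *
print(go(.0885))
E
```

```text
(array([4.67, 0.06, 0.12]), array([ 0.02, -0.06,  0.04]))
```

step_arm:
  series:
    - [0.6,0.05,0.1,0,0,0,0.5]
    - [0.6,0,0,0,0,0,0.5]
    - [0.6,0,0,0,0,0,0.5]
    - [0.6,0,0,0,0,0,0.5]
    - [0,0,0,0,0,0,0.5]

```text
t: 9.95
tcp_pos: [0.5313, -0.2157, 0.1095]
eef_rot: [-2.488, 1.57, 2.321]
contact_force: [0.5, -0.0, -0.2]
opening: 0.0106
```

```bash
python3 - <<'E'
from h import *
print(go(.0885))
E
```

```text
(array([ 2.1 , -0.01,  0.01]), array([ 0.02, -0.05,  0.04]))
```

The tip is now about 13 mm below the timber's top with no force, so it has entered. I'll continue down.

step_arm:
  series:
    - [0.6,0,0,0,0,0,0.5]
    - [0.6,0,0,0,0,0,0.5]
    - [0.4,0,0,0,0,0,0.5]
    - [0,0,0,0,0,0,0.5]

```text
t: 10.45
tcp_pos: [0.5315, -0.2157, 0.0925]
eef_rot: [-2.772, 1.57, 2.037]
contact_force: [-0.8, -0.7, 0.2]
opening: 0.0108
```

```bash
python3 - <<'E'
from h import *
print(go(.0885)); print(ctrl.get_state()['contact_force'])
E
```

```text
(array([ 0.4 , -0.03, -0.  ]), array([ 0.02, -0.04,  0.02]))
[-0.76064251 -0.6625183   0.18773505]
```

step_arm:
  series:
    - [0.2,0,0,0,0,0,0.5]
    - [0.1,0,0,0,0,0,0.5]

```text
t: 10.7
tcp_pos: [0.5317, -0.2158, 0.0895]
eef_rot: [2.755, 1.57, 1.28]
contact_force: [0.7, 0.3, -0.9]
opening: 0.0111
```

step_arm:
  series:
    - [0.15,0,0,0,0,0,0.5]

```text
t: 10.82
tcp_pos: [0.5318, -0.2158, 0.0881]
eef_rot: [2.236, 1.57, 0.761]
contact_force: [0.3, 0.2, -1.5]
opening: 0.0112
```

step_arm:
  series:
    - [0.1,0,0,0,0,0,0.5]

```text
t: 10.95
tcp_pos: [0.5318, -0.2158, 0.087]
eef_rot: [2.122, 1.57, 0.648]
contact_force: [-0.8, 0.2, -0.4]
opening: 0.0106
```

step_arm:
  series:
    - [0.1,0,0,0,0,0,0.5]

```text
t: 11.08
tcp_pos: [0.5319, -0.2158, 0.086]
eef_rot: [1.985, 1.57, 0.511]
contact_force: [0.2, 0.8, -0.6]
opening: 0.0108
```

There's still no contact 2.5 mm below the expected height, so I'll look before going further.

```bash
python3 - <<'E'
from h import *
im=imaging.camera("wrist"); cv2.imwrite("pics/m_wrist.png",im[:,:,::-1])
cv2.imwrite("pics/m2.png",cv2.resize(cv2.convertScaleAbs(im[195:345,240:390,::-1],alpha=1.8,beta=10),(600,600),interpolation=cv2.INTER_CUBIC))
s=imaging.camera("scene")
cv2.imwrite("pics/m3.png",cv2.resize(s[160:290,180:350,::-1],(784,600),interpolation=cv2.INTER_CUBIC))
E
```

```text
(no output)
```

View pics/m2.png

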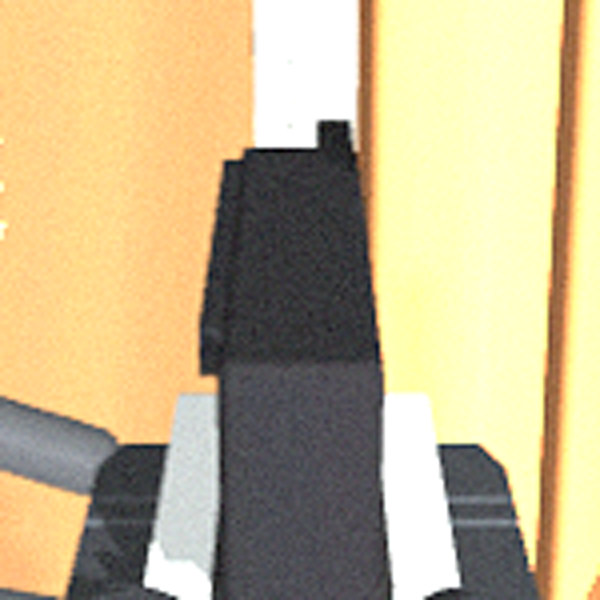

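View pics/m3.png

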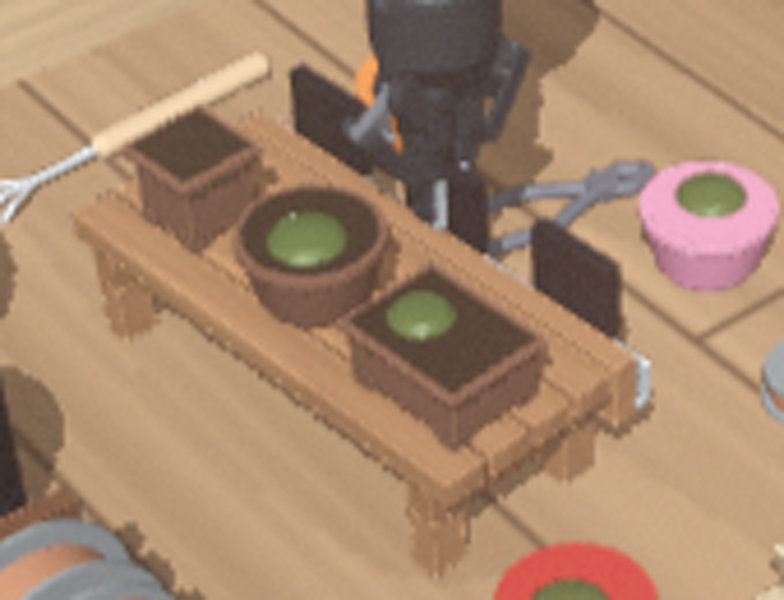

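step_arm:
  series:
    - [0.1,-0.05,0,0,0,0,0.5]

```text
t: 11.3
tcp_pos: [0.5319, -0.2159, 0.0858]
eef_rot: [1.573, 1.569, 0.099]
contact_force: [-0.4, 1.4, 11.1]
opening: 0.0106
```

step_arm:
  series:
    - [0.1,0,0,0,0,0,0.5]

```text
t: 11.42
tcp_pos: [0.5319, -0.2159, 0.0858]
eef_rot: [1.553, 1.569, 0.079]
contact_force: [-3.1, 1.5, 10.0]
opening: 0.0109
```

Contact came at 0.0858, rising about 11 N for each mm commanded, which is stiff as it should be for the step on the lip. The fingertips are about 1.7 mm above the TCP here, so they clear the 84 mm timber. I'll increase the push gradually.

step_arm:
  series:
    - [0.18,0,0,0,0,0,0.5]
    - [0.22,0,0,0,0,0,0.5]

```text
t: 11.68
tcp_pos: [0.5319, -0.2159, 0.0856]
eef_rot: [1.432, 1.568, -0.043]
contact_force: [-4.0, 2.4, 22.9]
opening: 0.0106
```

```bash
python3 - <<'E'
from h import *
T=pose(); print(np.round(T,4).tolist()); s=ctrl.get_state();print(s['contact_force'],s['moment'],go(.0858))
im=imaging.camera("wrist"); cv2.imwrite("pics/n_wrist.png",im[:,:,::-1])
cv2.imwrite("pics/n2.png",cv2.resize(cv2.convertScaleAbs(im[195:345,240:390,::-1],alpha=1.8,beta=10),(600,600),interpolation=cv2.INTER_CUBIC))
im=imaging.camera("scene"); cv2.imwrite("pics/n_scene.png",im[:,:,::-1])
cv2.imwrite("pics/n3.png",cv2.resize(im[160:260,220:350,::-1],(780,600),interpolation=cv2.INTER_CUBIC))
E
```

```text
[[0.0031, 0.9954, 0.0956, 0.5319], [-0.0001, 0.0956, -0.9954, -0.2159], [-1.0, 0.0031, 0.0004, 0.0856], [0.0, 0.0, 0.0, 1.0]]
[-3.97663335  2.43569525 22.86949458] [0.59067516 1.08755921 0.06482532] (array([-0.02, -0.07, -0.03]), array([-0.02,  0.02, -0.18]))
```

View pics/n_wrist.png

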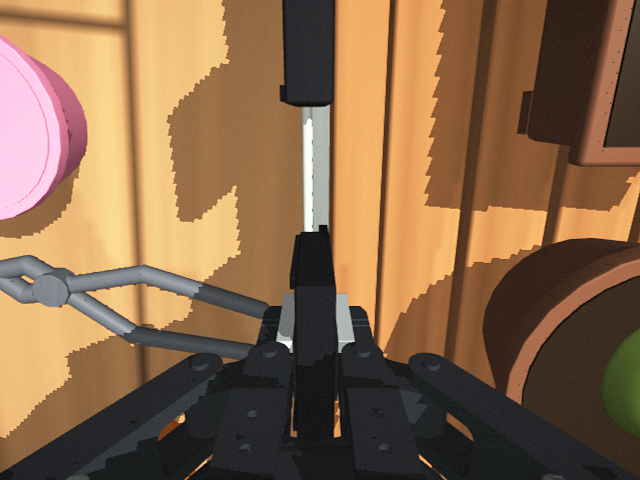

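View pics/n3.png

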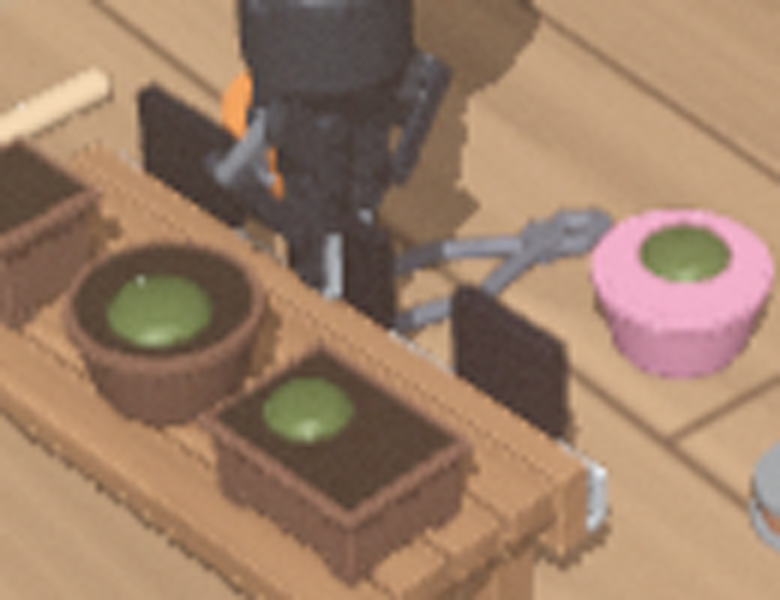

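View pics/n2.png

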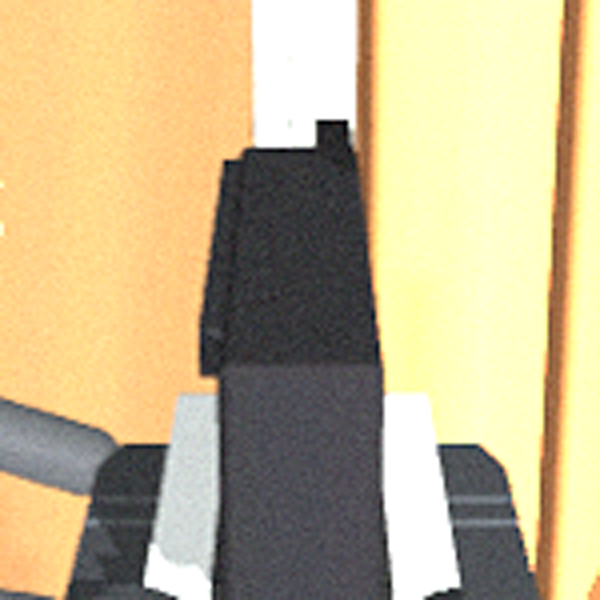

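```bash
python3 - <<'E'
from h import *
T=pose(); YH=np.array([-XH[1],XH[0],0])
c=T[:3,3].copy()
for z in (.121,.124,.127,.130,.133):
    C=np.array([c[0],c[1],0])+.03*YH; C[2]=z
    print(z,[np.round(proj("wrist",C+a*XH,T),1) for a in(-.006,.006)])
print("meas edge: cols 294.8..335, row 285.3")
E=onz("wrist",(309,104.5),.127,T); print("rect holder near end dist along y from TCP",(E-c)@YH, "pot",(np.array([.632,-.207,0])-c)@YH)
E
```

```text
0.121 [array([296.4, 281.8]), array([337.3, 281.7])]
0.124 [array([296. , 286.1]), array([337.9, 286. ])]
0.127 [array([295.5, 290.7]), array([338.5, 290.5])]
0.13 [array([295. , 295.4]), array([339.2, 295.3])]
0.133 [array([294.5, 300.5]), array([339.9, 300.3])]
meas edge: cols 294.8..335, row 285.3
rect holder near end dist along y from TCP 0.0792078193436046 pot -0.0007041334853296766
```

```bash
python3 - <<'E'
from h import *
a=cv2.imread("pics/a_top.png"); b=imaging.camera("top"); cv2.imwrite("pics/o_top.png",b[:,:,::-1])
s=ctrl.get_state();print(s['t'],s['contact_force'],s['opening'],s['tcp_pos'],abs(s['qd']).max() if hasattr(s['qd'],'max') else s['qd'])
E
```

```text
11.825 [-4.14264797  1.34161247 18.20603439] 0.010363771296399324 [ 0.53192878 -0.21595443  0.08569356] 0.0016679865568888772
```

View pics/o_top.png

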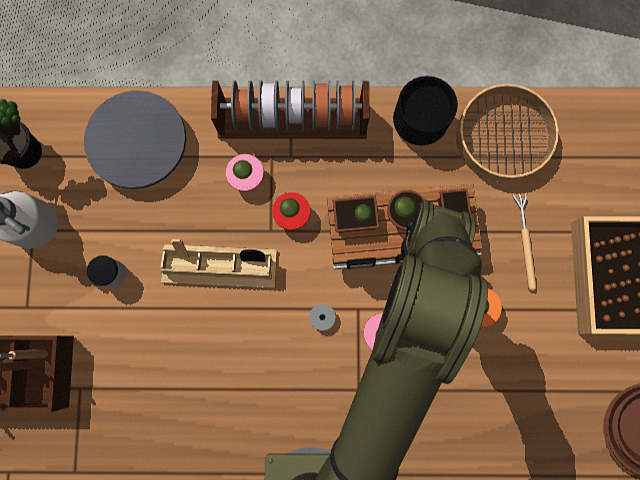

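The middle compartment (216,260) is empty, the stake and scraper haven't moved, and the pots stand as before. The push eased from 23 to 18 N, so I'll raise it a little and check that it holds.

step_arm:
  series:
    - [0.25,0,0,0,0,0,0.5]
    - [0.27,0,0,0,0,0,0.5]

```text
t: 12.08
tcp_pos: [0.5319, -0.216, 0.0856]
eef_rot: [1.346, 1.566, -0.129]
contact_force: [-5.0, 2.7, 25.1]
opening: 0.0106
```

```bash
python3 - <<'E'
from h import *
for i in range(5):
    s=ctrl.get_state();print(s['t'],np.round(s['contact_force'],1),s['opening'],np.round(s['tcp_pos'],4)); imaging.camera("wrist")
E
```

```text
12.075 [-5.   2.7 25.1] 0.01063507053493347 [ 0.5319 -0.216   0.0856]
12.125 [-5.3  1.4 23.5] 0.010703997464895147 [ 0.5319 -0.2159  0.0856]
12.175 [-4.2  1.7 22.5] 0.010977627536366594 [ 0.5319 -0.2159  0.0856]
12.225 [-6.   2.  22.6] 0.011122613674667589 [ 0.5319 -0.2159  0.0856]
12.275 [-4.9  2.3 23.3] 0.01105842649864265 [ 0.5319 -0.2159  0.0856]
```

The push is steady at about 23 N and the position isn't moving, so I'll hand in.

```bash
python3 -c "
from cell import ctrl
print(ctrl.finish_job())"
```

```text
the job is handed in; nothing more can be done
None
```

I took the label holder from the bin's middle compartment and pushed its tongue straight down behind the steel lip, in front of the round clay pot. I handed in at about 12.3 s, still gripping it at 100 N and pressing down.

**Last checks**
- **Seating:** the arm met firm contact and stopped moving down. The push held at about 23 N with no drift.
- **Centring:** along the lip, the gripper is within about 1 mm of the pot's centre. The holder itself may sit about 1–2 mm from it, towards the rectangular pot. The pot stands 3–4 mm off the middle of its bay, and I followed the pot.
- **Other things:** the stake and scraper look untouched, as do the pots and tools the arm doesn't hide in the top view.

**What disagreed**
- **Contact height:** contact came 2.7 mm lower than I first estimated. The tongue measured in the camera image explains about 1.6 mm of this, and the calibration (good to about 2 mm) could cover the rest.
- **Top edge height:** it read about 124 mm at the final pose instead of 127, or the holder is slightly off along the lip. I had no direct view of the step on the lip, so seating rests on the contact force and heights.
- **Side force:** about 5 N towards the front remained while pressing.

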